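# Mark the sprung rivet drawer and hold it open for refilling

## Task

I am about to refill the tilt-out drawer with red rivets: take the red rivet from the sorting tray and leave it as the sample in the yellow dish on top of the blue drawer cabinet, and after that pull the drawer open by its bar handle. The drawer springs shut, so finish with the gripper still on the handle, holding the drawer steady at 40 degrees from shut (within 5 degrees). Leave the other rivets and everything else on the bench where they are.

Things in the scene. Friction and masses are not known exactly. Their poses are not given: they have to be found in the camera images.
- rivet_red: The red plastic push rivet standing on its head, shank up: head disc 26 mm across and 6 mm thick, shank 12 mm across above it, 47 mm tall in all (upper 5 mm a tapered tip that is not solid), 15 g. Origin at the centre of the flat head face it stands on; z up along the shank. Starts in any one of the tray's three compartments.
- rivet_white: The white plastic push rivet standing on its head, shank up: head disc 26 mm across and 6 mm thick, shank 12 mm across above it, 47 mm tall in all (upper 5 mm a tapered tip that is not solid), 15 g. Origin at the centre of the flat head face it stands on; z up along the shank. To be left alone.
- rivet_blue: The blue plastic push rivet standing on its head, shank up: head disc 26 mm across and 6 mm thick, shank 12 mm across above it, 47 mm tall in all (upper 5 mm a tapered tip that is not solid), 15 g. Origin at the centre of the flat head face it stands on; z up along the shank. To be left alone.
- tray: Fixed pale wooden sorting tray, 90 (its x) x 212 (its y) x 18 mm high, walls and the two dividers 4 mm thick, floor 4 mm thick; three compartments side by side along its y, centres at y = -68, 0 and +68 mm, one rivet in each (within about 10 mm of the centre). Origin at the centre of its underside on the bench.
- cabinet: Fixed blue steel drawer cabinet, 140 deep (its x) x 190 wide (its y) x 142 mm high. Its front faces its own -x, roughly towards the robot. Origin on the bench, at the middle of its front edge, straight under the drawer's hinge. The grey tilt-out drawer front closes its front; the yellow dish is fixed on its top.
- dish (a point): Centre of the inner floor of the yellow square sample dish, 145 mm above the bench, 95 mm behind the cabinet's front (cabinet x = +95, y = 0 mm), axes parallel to the cabinet's. The dish is 64 mm square outside, 58 mm inside, its rim 15 mm above this floor.
- drawer (a joint): Angle of the grey tilt-out drawer in rad: 0 shut (front upright), grows as its top tips out to the cabinet's -x; stop at 1.1; 40 degrees is 0.698. A spring always shuts it: about 2.5 N at the handle to start it and about 5 N at 40 degrees. The front is 190 mm wide, 8 mm thick, and its top edge is 130 mm above the hinge.
- drawer_hinge (a point): Midpoint of the drawer's hinge line, which runs along the cabinet's y at the cabinet's front bottom edge, 12 mm above the bench. Axes parallel to the cabinet's.
- handle (a point): Dark steel bow handle standing on the drawer front's top edge: a round level bar 10 mm thick along the cabinet's y, 110 mm between its two upright legs. Origin at the middle of the bar; drawer shut: 175 mm above the hinge, 4 mm in front of it (cabinet -x), 187 mm above the bench, 45 mm above the cabinet's top. Swings with the drawer; axes as the cabinet's when shut.
- dispenser: Bystander: red push dispenser of rivets, about 70 x 80 x 158 mm with a black push cap on top. Origin at the centre of its underside.
- level: Bystander: aluminium and yellow spirit level, 230 mm long (its y), 22 wide, 45 high. Origin at the centre of its underside.
- visor: Bystander: black curved safety visor standing on its lower edge, about 150 x 180 x 90 mm high. Origin on the bench under its middle.
- caliper: Bystander: stainless steel dial caliper lying flat, 230 mm long (its x), 60 over the jaws, up to 15 mm high. Origin at the middle of its beam's underside.
- tiles: Bystander: stack of five square ceramic tiles, 100 x 100 x 40 mm. Origin at the centre of its underside.

How it is judged (in metres and radians):
On the way, in this order (a step that is already met when the one before it is completed fails the run):
1. the red rivet lies in the yellow dish, let go, with the drawer still shut (x of rivet_red in the frame of dish between -0.03 and 0.03 m and y of rivet_red in the frame of dish between -0.03 and 0.03 m and z of rivet_red in the frame of dish between -0.006 and 0.025 m and contact force between the fingers and rivet_red below 0.1 N and linear speed of rivet_red below 0.03 m/s and value of joint drawer below 0.1 rad), for 0.3 s.
2. the gripper holds the drawer steady by its handle at 35 to 45 degrees (value of joint drawer between 0.611 and 0.785 rad and velocity of joint drawer between -0.05 and 0.05 rad/s and (contact force between the fingers and handle_bar above 1 N or contact force between the fingers and handle_leg_left above 1 N or contact force between the fingers and handle_leg_right above 1 N)), for 0.5 s.
At the end, for the whole second after the job is handed in: The red rivet is at rest in the yellow dish, let go (head within 30 mm of its centre each way, under 25 mm above its floor); the drawer stands still at 35 to 45 degrees, the fingers pressing its handle with over 1 N; the other rivets and the five bystanders are within 30 mm of their starts (all of step 2 and x of rivet_red in the frame of dish between -0.03 and 0.03 m and y of rivet_red in the frame of dish between -0.03 and 0.03 m and z of rivet_red in the frame of dish between -0.006 and 0.025 m and contact force between the fingers and rivet_red below 0.1 N and linear speed of rivet_red below 0.03 m/s and distance of each of rivet_white, rivet_blue, dispenser, level, visor, caliper, tiles from where it was at the start of the episode below 0.03 m); the arm keeps its last pose, push and grip.
It fails at once if the white or the blue rivet is moved over 30 mm (distance of any of rivet_white, rivet_blue from where it was at the start of the episode above 0.03 m).
It fails at once if the dispenser, level, visor, caliper or tile stack is moved over 30 mm (distance of any of dispenser, level, visor, caliper, tiles from where it was at the start of the episode above 0.03 m).
It also fails if it takes over 53 s, if anything falls off the work surface, if the arm or the gripper's body presses on something with over 40 N, if the wrist force passes 120 N, or if a joint passes its speed limit or range.

## Robot

A 6-joint arm with a two-finger parallel gripper is mounted at the origin on the work surface. World frame = base frame: x ahead of the robot, y to its left, z up, the work surface at z = 0. Lengths are in m, angles in degrees, forces in N, time in s.
With the tool pointing down it reaches from about 0.275 to 0.75 m from the base axis. Payload 10.2 kg.
Tool frame: the origin (TCP) lies between the finger pads; the fingertips stand bot.tcp_to_tips ahead of it and the grasp point (between the pads) is the TCP (bot.tcp_to_tips is the distance from the TCP to the fingertips, in m); z points along the fingers, y is the line along which they close (so a half turn about z gives the same grasp; the last joint's range is limited). The gripper opens to 88 mm and grips with 3 to 60 N. Pads are 18 mm wide; open, the fingers measure 123 mm over their backs; the gripper's body (75 mm by 187 mm) begins 45 mm behind the grasp point.
Start: joints at [-80.18, 17.928, 85.812, -0, 76.261, -12.8], TCP at [0.202, -0.485, 0.258] pointing down, gripper open.
Joint ranges: [-168.41, 168.41], [-55.51, 124.54], [10.69, 146.95], [-70.63, 250.63], [1, 178], [-165.06, 165.06]. Speed limits (degrees/s): [136.94, 136.94, 172.46, 180, 180, 180].

## Interface

Orientations are given as [roll, pitch, yaw] about the fixed x, y, z axes, in that order (R = Rz(yaw) Ry(pitch) Rx(roll)).
In Python, from bench import bot gives the robot as it stands. The module is installed in compiled form; this text tells all that it offers.
- The arm moves only by the tool apply_moves, never from a script. Its argument "targets" is a list of rows, each an object with "claw": the opening, from 0 (shut) to 1 (fully open); "translation": the shift along the tool's x, y, z in m, a list of three; "spin": the turn about the tool's z in rad. A call has 1 to 5 rows; each row is the pose to reach, as a shift and turn from the pose commanded when the call began, along the tool's axes at that moment; what a row does not reach only later rows make up. A row lasts 1/8 s, in which the tool goes at most 62.5 mm and 10.7 degrees, less where a joint would pass 70% of its speed; a pose out of reach is approached as far as the arm can. A call with a gripper value outside its range is refused whole. The fingers move at their own pace and stop on an object; "grip_force" is the grip in N (left out, the last holds). Time passes only in rows, so rows that repeat a pose let the fingers close. It gives the time, the measured TCP pose, the force, the opening and the grip force at its end, in the units of the state.
- bot.get_state(): the state, without advancing time (a new reading comes with each control period).
- bot.grab_frame(name): name is "side" or "top" or "wrist"; returns (picture, depth): 480x640x3 uint8, red, green, blue; 480x640 float32, m along the optical axis (not along the pixel's ray), 0 where there is no reading.
- bot.camera_params(name): a dict with "fx", "fy", "cx", "cy" (pixels), "T" (4x4, takes a point from camera to world coordinates). Camera axes: x right, y up, looking along -z (the intrinsics and any distortion apply to the point x, -y, -z); pixel columns grow to the right and rows downward; lengths in m; the calibration is good to about 2 mm. A picture is of the moment at which its call begins: read the wrist's pose just before it. camera_params takes no time and is no camera call; for the wrist camera it gives the pose at the moment of the call.
- bot.close_job(): hands the job in; it is judged then, once.
The state is a dict: "clock": time; "joint_positions": joint angles; "qd": joint speeds; "tau": joint torques, N m; "ee_pos": TCP position; "tcp_rot": TCP orientation; "wrist_force": force on the tool from outside, world axes, zero at the start; "wrist_torque": the same for the moment, N m; "gripper_width": opening from 0.0 (shut) to 1.0 (fully open); "grip_force": force on a finger pad.
Only numpy, scipy, OpenCV 4.12 (cv2) and the standard library are available. Lean on these libraries where they do the work, as an engineer would, in place of code of your own. Each camera call takes 0.05 s, during which the arm holds its last target. There are 200 camera calls.

## Working session

There is one attempt and no reset: what is moved stays moved. The work goes in short steps, Python scripts to look and compute and a tool call to move; the robot and the scene stay as the last step left them, time stands still between calls to the robot, and variables do not carry over. Pictures are saved under pics/ and viewed, at most 10 in all, crops included, and the job is handed in when it is done.

Besides the shell and the picture viewer there is one more tool, called after "Call:" in YAML: its name, and indented under it one key for each argument. apply_moves: Moves the arm, as the interface text tells. Its arguments: {"type":"object","properties":{"targets":{"type":"array"},"grip_force":{"type":"number"}},"required":["targets"]}

```bash
mkdir -p pics
python3 - <<'E'
from bench import bot
import cv2,numpy as np
s=bot.get_state();print(s,bot.tcp_to_tips)
for n in("top","side"):
    p,d=bot.grab_frame(n);cv2.imwrite(f"pics/{n}0.png",p[:,:,::-1]);np.savez(f"{n}0.npz",p=p,d=d)
    c=bot.camera_params(n);print(n,{k:np.round(v,4).tolist() if not np.isscalar(v) else v for k,v in c.items()})
E
```

```text
{'clock': 0.0, 'joint_positions': array([-8.01806636e+01,  1.79592827e+01,  8.58522457e+01, -1.85404450e-03,
        7.62591352e+01, -1.28012929e+01]), 'qd': array([-0.03412844, -0.00022528,  0.00578367, -0.02932007,  0.07656358,
        0.00740429]), 'tau': array([ 7.33683155e-04, -4.02212906e+01, -2.52266639e+01,  6.93950267e-02,
        3.52643535e-02, -1.21280545e-04]), 'ee_pos': array([ 0.2018632 , -0.48441531,  0.25717407]), 'tcp_rot': array([-1.79930694e+02, -1.39012704e-02,  2.26210624e+01]), 'wrist_force': array([ 0.43144563,  0.06279137, -0.77955297]), 'wrist_torque': array([-0.01550848,  0.03962512, -0.00424786]), 'grip_force': 0.0, 'gripper_width': 0.9997374793434057} 0.019
top {'fx': 593.8030191754016, 'fy': 593.8030191754016, 'cx': 322.31602052169626, 'cy': 240.1615407696497, 'T': [[-0.013, 0.9893, -0.1455, 0.3589], [-0.9999, -0.0113, 0.0125, -0.0098], [0.0107, 0.1457, 0.9893, 1.7258], [0.0, 0.0, 0.0, 1.0]]}
side {'fx': 573.9077257679102, 'fy': 573.9077257679102, 'cx': 310.8659229342225, 'cy': 239.21106650758855, 'T': [[-0.9582, 0.1538, -0.2412, 0.2131], [-0.2856, -0.5642, 0.7747, 1.1403], [-0.017, 0.8112, 0.5845, 1.0256], [0.0, 0.0, 0.0, 1.0]]}
```

View pics/top0.png

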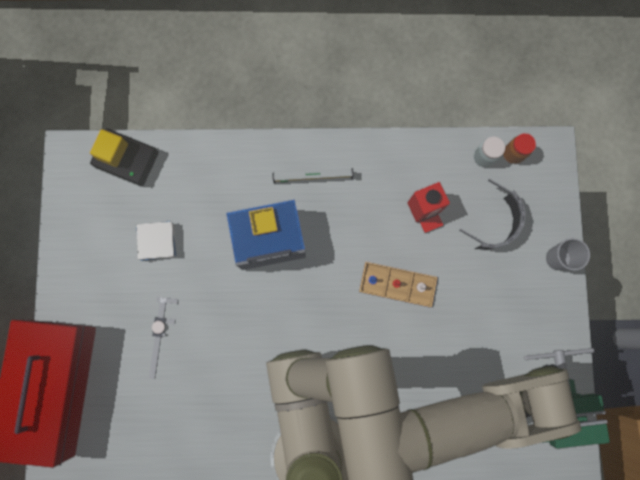

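View pics/side0.png

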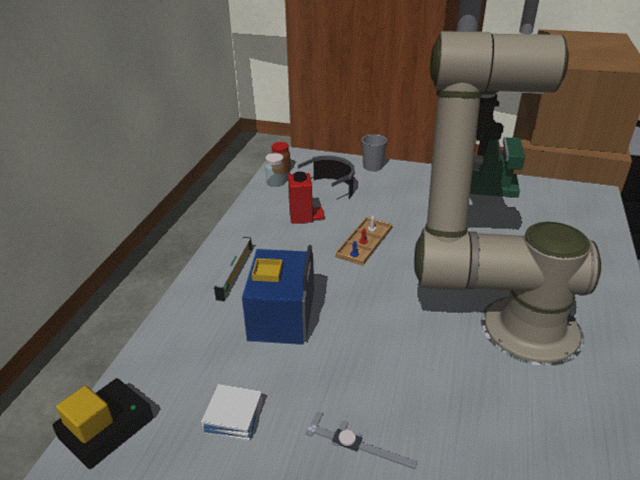

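Top view: red rivet at (397,284), between blue (374,280) and white (421,288). Cabinet at (265,235) with its front facing the robot and the dish at (264,221). The side view agrees.

```bash
cat > h.py <<'E'
import numpy as np,cv2
def cloud(d,c):
    v,u=np.mgrid[:480,:640]
    P=np.stack([(u-c["cx"])/c["fx"]*d,-(v-c["cy"])/c["fy"]*d,-d],-1)
    return P@c["T"][:3,:3].T+c["T"][:3,3]
def ray(u,v,c,z):
    r=c["T"][:3,:3]@np.array([(u-c["cx"])/c["fx"],-(v-c["cy"])/c["fy"],-1]);o=c["T"][:3,3]
    return o+r*(z-o[2])/r[2]
def hsv(p):
    h=cv2.cvtColor(p,cv2.COLOR_RGB2HSV).astype(int);return h[...,0],h[...,1],h[...,2]
E
python3 - <<'E'
from h import *;from bench import bot
for n in("top","side"):
    f=np.load(n+"0.npz");p,d=f["p"],f["d"];c=bot.camera_params(n);W=cloud(d,c);H,S,V=hsv(p)
    X,Y,Z=np.moveaxis(W,-1,0);ok=d>0
    near=ok&(abs(X-.55)<.2)&(abs(Y-.13)<.18)
    b=near&(abs(H-115)<12)&(S>120)&(abs(Z-.142)<.008)
    r=cv2.minAreaRect(W[b][:,:2].astype(np.float32));print(n,"top",b.sum(),r,np.median(Z[b]),cv2.boxPoints(r).round(3).tolist())
    y=near&(abs(H-25)<8)&(S>120)&(Z>.13)
    r=cv2.minAreaRect(W[y][:,:2].astype(np.float32));print("dish",y.sum(),r,W[y].mean(0))
    hd=near&(Z>.175)&(S<120)
    if hd.any():
        r=cv2.minAreaRect(W[hd][:,:2].astype(np.float32));print("handle",hd.sum(),r,np.median(Z[hd]))
    if n=="top": u0,v0,u1,v1=360,262,440,308
    else: u0,v0,u1,v1=335,212,395,265
    for nm,m in(("red",((H<8)|(H>172))&(S>170)),("blue",(abs(H-115)<12)&(S>120))):
        vv,uu=np.nonzero(m[v0:v1,u0:u1]);vv+=v0;uu+=u0
        q=W[vv,uu];print(nm,len(uu),uu.min(),uu.max(),vv.min(),vv.max(),"mean px",uu.mean(),vv.mean(),"mean",q.mean(0).round(4),"low",ray(uu.mean(),vv.mean(),c,.025).round(4),"zr",q[:,2].min(),q[:,2].max())
    t=ok&(abs(X-.45)<.12)&(abs(Y+.17)<.16)&(abs(H-14)<8)&(S>50)&(S<200)&(Z>.01)&(Z<.03)
    r=cv2.minAreaRect(W[t][:,:2].astype(np.float32));print("tray",t.sum(),r)
E
```

```text
top top 2339 ((0.6205568313598633, 0.12480945140123367), (0.13411521911621094, 0.1862131506204605), 10.028426170349121) 0.14166845079075796 [[0.5379999876022339, 0.20499999821186066], [0.5709999799728394, 0.020999999716877937], [0.703000009059906, 0.04500000178813934], [0.6700000166893005, 0.2280000001192093]]
dish 526 ((0.6431130170822144, 0.12867142260074615), (0.06345783919095993, 0.06191515550017357), 11.406472206115723) [0.64526677 0.12936241 0.14697506]
handle 179 ((0.5463504195213318, 0.11145108938217163), (0.011159616522490978, 0.11902894824743271), 11.40178108215332) 0.1905443982128905Traceback (most recent call last):
  File "<stdin>", line 17, in <module>
    return umr_minimum(a, axis, None, out, keepdims, initial, where)
ValueError: zero-size array to reduction operation minimum which has no identity
```

Run:
```python
from h import *;from bench import bot
for n in("top","side"):
    f=np.load(n+"0.npz");p,d=f["p"],f["d"];c=bot.camera_params(n);W=cloud(d,c);H,S,V=hsv(p)
    u0,v0,u1,v1=(360,262,440,308) if n=="top" else (335,212,395,265)
    m=((H<6)|(H>172))&(S>130)&(V>60)
    vv,uu=np.nonzero(m[v0:v1,u0:u1]);vv+=v0;uu+=u0
    if len(uu)==0: print(H[280:288,393:402],S[280:288,393:402]);continue
    q=W[vv,uu];print(n,len(uu),uu.min(),uu.max(),vv.min(),vv.max(),"px",uu.mean(),vv.mean(),"cloud",q.mean(0).round(4),"zr",q[:,2].min(),q[:,2].max(),"med top",np.median(q[q[:,2]>.03],0))
    X,Y,Z=np.moveaxis(W,-1,0)
    t=(d>0)&(abs(X-.45)<.12)&(abs(Y+.17)<.16)&(abs(H-14)<8)&(S>50)&(Z>.012)&(Z<.03)
    r=cv2.minAreaRect(W[t][:,:2].astype(np.float32));print("tray",t.sum(),r)
s=bot.get_state();print(bot.camera_params("wrist"))
```

```text
top 41 393 399 280 286 px 396.2439024390244 283.0 cloud [ 0.4824 -0.2414  0.0267] zr 0.004241510874356091 0.057606383235359715 med top [ 0.48084439 -0.24288926  0.05100298]
tray 298 ((0.4813474416732788, -0.24127331376075745), (0.19887979328632355, 0.08958269655704498), 77.38277435302734)
side 72 360 367 229 243 px 363.34722222222223 237.15277777777777 cloud [ 0.4785 -0.2421  0.0213] zr -0.00048456180630518375 0.050732786427968635 med top [ 0.47861737 -0.2387772   0.04300399]
tray 274 ((0.4792860150337219, -0.2345036417245865), (0.19999007880687714, 0.09300577640533447), 77.16614532470703)
{'fx': 357.6288598759265, 'fy': 357.6288598759265, 'cx': 313.2804809341533, 'cy': 234.29051148706512, 'T': array([[ 3.84248483e-01,  8.78757101e-01,  2.83088432e-01,
         2.74431033e-01],
       [-9.23229226e-01,  3.66053594e-01,  1.16844177e-01,
        -4.54406575e-01],
       [-9.47887724e-04, -3.06252712e-01,  9.51949777e-01,
         3.84667513e-01],
       [ 0.00000000e+00,  0.00000000e+00,  0.00000000e+00,
         1.00000000e+00]])}
```

Call:
apply_moves:
  targets:
    - {"claw": 0.6,"translation": [0.06,-0.02,0.0],"spin": -0.18}
    - {"claw": 0.6,"translation": [0.12,-0.04,0.0],"spin": -0.36}
    - {"claw": 0.6,"translation": [0.175,-0.059,0.01],"spin": -0.54}
    - {"claw": 0.6,"translation": [0.23,-0.078,0.02],"spin": -0.72}
    - {"claw": 0.6,"translation": [0.28,-0.095,0.03],"spin": -0.9}
  grip_force: 15

```text
clock: 0.72
ee_pos: [0.425, -0.2876, 0.2273]
tcp_rot: [-180.0, -0.0, 74.5]
wrist_force: [0.2, -1.1, -0.4]
gripper_width: 0.602
grip_force: 0.0
```

```bash
cat >> h.py <<'E'
def local(s,tgt,yaw=None):
    y=np.radians(s["tcp_rot"][2]);d=np.array(tgt)-s["ee_pos"]
    o=[np.cos(y)*d[0]+np.sin(y)*d[1],np.sin(y)*d[0]-np.cos(y)*d[1],-d[2]]
    sp=0 if yaw is None else -np.radians(yaw-s["tcp_rot"][2])
    return np.round(o,4),round(sp,3)
E
python3 - <<'E'
from h import *;from bench import bot
s=bot.get_state();c=bot.camera_params("wrist");p,d=bot.grab_frame("wrist");cv2.imwrite("pics/w1.png",p[:,:,::-1])
W=cloud(d,c);H,S,V=hsv(p);Z=W[...,2]
for nm,m in(("red",((H<6)|(H>172))&(S>130)&(V>50)),("blue",(abs(H-115)<12)&(S>120))):
    m=m&(d>0)&(abs(W[...,0]-.48)<.09)&(abs(W[...,1]+.24)<.12)&(Z<.06)
    for lo,hi in((0.006,.013),(.035,.055)):
        q=W[m&(Z>lo)&(Z<hi)];print(nm,lo,len(q),q.mean(0).round(4) if len(q) else "",(q.min(0)+q.max(0))/2 if len(q) else "")
    vv,uu=np.nonzero(m);print(uu.mean(),vv.mean())
t=(d>0)&(abs(H-14)<8)&(S>50)&(Z>.014)&(Z<.024)
r=cv2.minAreaRect(W[t][:,:2].astype(np.float32));print("tray",t.sum(),r)
E
```

```text
red 0.006 345 [ 0.4785 -0.2416  0.0105] [ 0.48028996 -0.24373631  0.00956268]
red 0.035 185 [ 0.4797 -0.243   0.0484] [ 0.48035644 -0.2437853   0.04402453]
358.5759162303665 143.35602094240838
blue 0.006 274 [ 0.4887 -0.1736  0.0104] [ 0.49189406 -0.17415144  0.01036329]
blue 0.035 139 [ 0.4916 -0.1741  0.05  ] [ 0.49139308 -0.17471121  0.04398864]
352.4953703703704 58.88194444444444
tray 4053 ((0.5631298422813416, -0.26663917303085327), (0.212127685546875, 0.2645951509475708), 77.22156524658203)
```

View pics/w1.png

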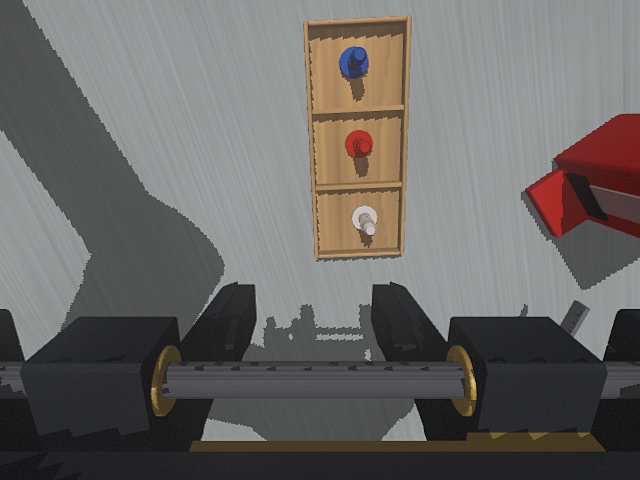

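The picture shows the three rivets upright in the tray: red at (358,143), blue (353,62), white (365,220).

Run:
```python
from h import *;from bench import bot
s=bot.get_state();print(s["ee_pos"],s["tcp_rot"]);print(local(s,[.4803,-.2436,.036],77.4))
```

```text
[ 0.42782946 -0.2836112   0.22598317] [-1.79945013e+02 -1.78522499e-01  7.51774129e+01]
(array([0.0521, 0.0405, 0.19  ]), np.float64(-0.039))
```

Call:
apply_moves:
  targets:
    - {"claw": 0.4,"translation": [0.045,0.035,0.02],"spin": -0.039}
    - {"claw": 0.4,"translation": [0.052,0.0405,0.07],"spin": -0.039}
    - {"claw": 0.4,"translation": [0.052,0.0405,0.12],"spin": -0.039}
    - {"claw": 0.4,"translation": [0.052,0.0405,0.145],"spin": -0.039}
    - {"claw": 0.4,"translation": [0.052,0.0405,0.145],"spin": -0.039}

```text
clock: 1.4
ee_pos: [0.4762, -0.2497, 0.0812]
tcp_rot: [-179.8, -0.1, 76.4]
wrist_force: [0.8, -0.1, -0.0]
gripper_width: 0.401
grip_force: 0.0
```

Run:
```python
from h import *;from bench import bot
s=bot.get_state();print(s["ee_pos"],s["tcp_rot"],s["gripper_width"]);print(local(s,[.4803,-.2436,.036],77.4))
```

```text
[ 0.47619543 -0.24966051  0.08116499] [-1.79794232e+02 -1.02864640e-01  7.64132577e+01] 0.4013199105584018
(array([0.0069, 0.0026, 0.0452]), np.float64(-0.017))
```

Call:
apply_moves:
  targets:
    - {"claw": 0.4,"translation": [0.007,0.0026,0.005],"spin": -0.017}
    - {"claw": 0.4,"translation": [0.007,0.0026,0.03],"spin": -0.017}
    - {"claw": 0.4,"translation": [0.007,0.0026,0.045],"spin": -0.017}
    - {"claw": 0.4,"translation": [0.007,0.0026,0.045],"spin": -0.017}

```text
clock: 1.9
ee_pos: [0.4811, -0.2438, 0.0375]
tcp_rot: [-180.0, -0.0, 77.4]
wrist_force: [-0.7, -0.4, 0.5]
gripper_width: 0.402
grip_force: 0.0
```

Call:
apply_moves:
  targets:
    - {"claw": 0.0,"translation": [0,0,0],"spin": 0}
    - {"claw": 0.0,"translation": [0,0,0],"spin": 0}
    - {"claw": 0.0,"translation": [0,0,0],"spin": 0}
    - {"claw": 0.0,"translation": [0,0,0],"spin": 0}
    - {"claw": 0.0,"translation": [0,0,0],"spin": 0}

```text
clock: 2.52
ee_pos: [0.4814, -0.2442, 0.0382]
tcp_rot: [180.0, 0.0, 77.4]
wrist_force: [-0.7, 1.2, 6.4]
gripper_width: 0.127
grip_force: 15.0
```

Call:
apply_moves:
  targets:
    - {"claw": 0.0,"translation": [0,0,-0.04],"spin": 0}
    - {"claw": 0.0,"translation": [0,0,-0.1],"spin": 0}
    - {"claw": 0.0,"translation": [0,0,-0.15],"spin": 0}
    - {"claw": 0.0,"translation": [0,0,-0.2],"spin": 0}
    - {"claw": 0.0,"translation": [0,0,-0.22],"spin": 0}

```text
clock: 3.15
ee_pos: [0.4815, -0.2443, 0.2605]
tcp_rot: [179.8, 0.1, 77.4]
wrist_force: [0.5, 0.0, -1.3]
gripper_width: 0.129
grip_force: 15.0
```

Run:
```python
from h import *;from bench import bot
s=bot.get_state();print(s["ee_pos"],s["tcp_rot"],s["gripper_width"],s["wrist_force"]);print(local(s,[.6435,.129,.26],100.7))
c=bot.camera_params("wrist");p,d=bot.grab_frame("wrist");cv2.imwrite("pics/w2.png",p[:,:,::-1])
```

```text
[ 0.48150519 -0.24428295  0.26053152] [1.79797901e+02 9.92292668e-02 7.73980032e+01] 0.12891083145545676 [ 0.47702404  0.03239867 -1.27168204]
(array([0.3996, 0.0767, 0.0005]), np.float64(-0.407))
```

View pics/w2.png

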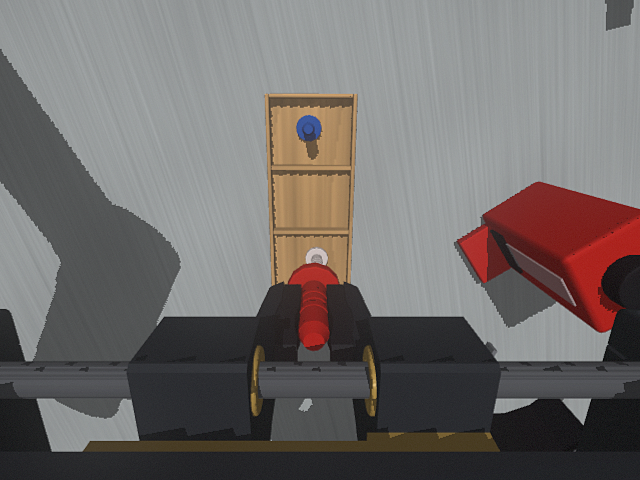

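The rivet is held: head at (312,275), tip at (314,340). The blue and white rivets are still in place.

Call:
apply_moves:
  targets:
    - {"claw": 0.0,"translation": [0.06,0.0115,0],"spin": -0.08}
    - {"claw": 0.0,"translation": [0.12,0.023,0],"spin": -0.16}
    - {"claw": 0.0,"translation": [0.18,0.0345,0],"spin": -0.24}
    - {"claw": 0.0,"translation": [0.24,0.046,0],"spin": -0.32}
    - {"claw": 0.0,"translation": [0.29,0.0556,0],"spin": -0.407}

```text
clock: 3.82
ee_pos: [0.599, 0.0291, 0.2566]
tcp_rot: [-179.9, -0.0, 100.9]
wrist_force: [0.3, -0.9, -0.3]
gripper_width: 0.128
grip_force: 15.0
```

```bash
cat > look.py <<'E'
from h import *;from bench import bot
import sys
c=bot.camera_params("wrist");s=bot.get_state();p,d=bot.grab_frame("wrist");cv2.imwrite(f"pics/{sys.argv[1]}.png",p[:,:,::-1])
W=cloud(d,c);H,S,V=hsv(p);X,Y,Z=np.moveaxis(W,-1,0)
near=(d>0)&(abs(X-.6)<.2)&(abs(Y-.13)<.18)
def rep(n,m):
    if m.sum()<5:print(n,"none");return
    r=cv2.minAreaRect(W[m][:,:2].astype(np.float32));print(n,m.sum(),np.round(r[0],4),np.round(r[1],4),round(r[2],1),"z",np.round(np.percentile(Z[m],[2,50,98]),4))
rep("dish",near&(abs(H-25)<8)&(S>120)&(Z>.135)&(Z<.168))
rep("rim",near&(abs(H-25)<8)&(S>120)&(Z>.156)&(Z<.165))
rep("handle",near&(Z>.18)&(Z<.2)&(S<120)&(np.hypot(X-s["ee_pos"][0],Y-s["ee_pos"][1])>.05))
rep("red",near&((H<6)|(H>172))&(S>130)&(V>50))
print(s["ee_pos"],s["tcp_rot"],s["clock"])
E
python3 look.py w3
python3 - <<'E'
from h import *;from bench import bot
s=bot.get_state();print(s["ee_pos"],local(s,[.6435,.129,.181],100.7))
E
```

```text
dish 13133 [0.6421 0.1305] [0.0647 0.0639] 10.8 z [0.1441 0.1459 0.1613]
rim 2831 [0.6421 0.1305] [0.0648 0.0638] 10.9 z [0.1564 0.1602 0.1618]
handle 4028 [0.5467 0.1034] [0.0104 0.1019] 10.5 z [0.1878 0.1916 0.1935]
red 2556 [0.6001 0.0317] [0.0214 0.0295] 82.9 z [0.2253 0.2485 0.2703]
[0.59901995 0.02908859 0.25657683] [-1.79925236e+02 -3.00171496e-02  1.00916910e+02] 3.825
[0.60004923 0.03383385 0.25628728] (array([0.0848, 0.0613, 0.0753]), np.float64(0.011))
```

View pics/w3.png

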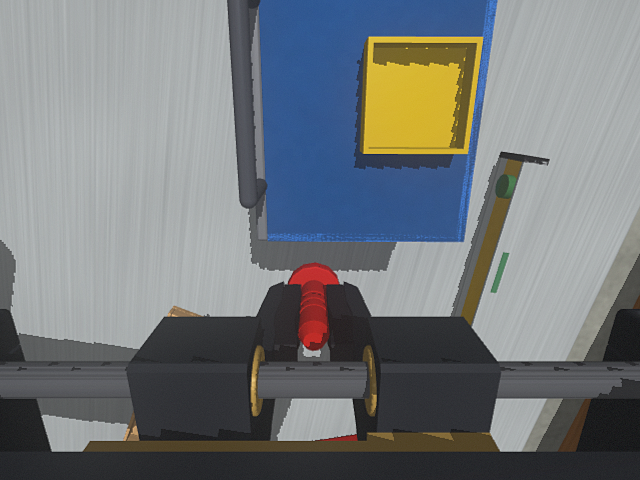

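Dish at px (420,95), handle bar along (245,100) and the rivet upright in the fingers. All match the earlier fix.

Call:
apply_moves:
  targets:
    - {"claw": 0.0,"translation": [0.05,0.035,0],"spin": 0.005}
    - {"claw": 0.0,"translation": [0.083,0.0605,0],"spin": 0.005}
    - {"claw": 0.0,"translation": [0.086,0.0605,0.0],"spin": 0.005}
    - {"claw": 0.0,"translation": [0.086,0.0605,0.03],"spin": 0.005}
    - {"claw": 0.0,"translation": [0.086,0.0605,0.03],"spin": 0.005}

```text
clock: 4.5
ee_pos: [0.641, 0.1217, 0.2252]
tcp_rot: [-179.7, -0.0, 100.4]
wrist_force: [0.3, 0.4, -0.3]
gripper_width: 0.125
grip_force: 15.0
```

Run:
```python
from h import *;from bench import bot
s=bot.get_state();print(s["ee_pos"],s["tcp_rot"],local(s,[.6425,.130,.181],100.7))
```

```text
[0.64104621 0.12172721 0.22517034] [-1.79691596e+02 -4.00992856e-02  1.00383432e+02] (array([0.0079, 0.0029, 0.0442]), np.float64(-0.006))
```

Call:
apply_moves:
  targets:
    - {"claw": 0.0,"translation": [0.008,0.003,0.01],"spin": 0}
    - {"claw": 0.0,"translation": [0.008,0.003,0.03],"spin": 0}
    - {"claw": 0.0,"translation": [0.008,0.003,0.042],"spin": 0}
    - {"claw": 0.0,"translation": [0.008,0.003,0.042],"spin": 0}
    - {"claw": 0.0,"translation": [0.008,0.003,0.043],"spin": 0}

```text
clock: 5.12
ee_pos: [0.644, 0.131, 0.1857]
tcp_rot: [179.9, 0.0, 100.4]
wrist_force: [0.1, 0.1, -0.1]
gripper_width: 0.126
grip_force: 15.0
```

Call:
apply_moves:
  targets:
    - {"claw": 0.0,"translation": [0,0,0.003],"spin": 0}
    - {"claw": 0.0,"translation": [0,0,0.005],"spin": 0}
    - {"claw": 0.0,"translation": [0,0,0.005],"spin": 0}

```text
clock: 5.5
ee_pos: [0.6436, 0.131, 0.1796]
tcp_rot: [-180.0, -0.0, 100.4]
wrist_force: [0.3, 0.3, -0.4]
gripper_width: 0.131
grip_force: 15.0
```

Call:
apply_moves:
  targets:
    - {"claw": 0.2,"translation": [0,0,0],"spin": 0}
    - {"claw": 0.35,"translation": [0,0,0],"spin": 0}
    - {"claw": 0.4,"translation": [0,0,0],"spin": 0}
    - {"claw": 0.4,"translation": [0,0,0],"spin": 0}

```text
clock: 6.0
ee_pos: [0.6436, 0.131, 0.1797]
tcp_rot: [-180.0, -0.0, 100.4]
wrist_force: [0.5, -0.3, 0.3]
gripper_width: 0.4
grip_force: 0.0
```

Call:
apply_moves:
  targets:
    - {"claw": 0.4,"translation": [0,0,-0.02],"spin": 0}
    - {"claw": 0.4,"translation": [0,0,-0.045],"spin": 0}
    - {"claw": 0.4,"translation": [0,0,-0.075],"spin": 0}
    - {"claw": 0.4,"translation": [-0.03,-0.03,-0.085],"spin": 0}
    - {"claw": 0.4,"translation": [-0.06,-0.08,-0.085],"spin": 0}

```text
clock: 6.62
ee_pos: [0.5756, 0.0567, 0.2651]
tcp_rot: [179.9, 0.0, 100.5]
wrist_force: [1.3, -1.1, -0.1]
gripper_width: 0.408
grip_force: 0.0
```

Call:
apply_moves:
  targets:
    - {"claw": 0.4,"translation": [-0.03,-0.02,0],"spin": 0}
    - {"claw": 0.4,"translation": [-0.03,-0.02,0],"spin": 0}

```text
clock: 6.88
ee_pos: [0.5611, 0.0229, 0.2653]
tcp_rot: [180.0, 0.0, 100.3]
wrist_force: [0.1, 1.0, 1.1]
gripper_width: 0.401
grip_force: 0.0
```

```bash
python3 look.py w4; python3 -c "
from bench import bot
print(bot.get_state()['ee_pos'])"
```

```text
dish 10698 [0.6419 0.1303] [0.065  0.0641] 10.7 z [0.1441 0.1462 0.1614]
rim 2874 [0.6419 0.1303] [0.065  0.0641] 10.7 z [0.1563 0.1602 0.1618]
handle 3298 [0.5444 0.1139] [0.0098 0.0856] 10.8 z [0.1883 0.1916 0.1935]
red 1194 [0.6404 0.1309] [0.022  0.0244] 16.5 z [0.1482 0.1522 0.1933]
[0.56108843 0.02285205 0.26530107] [1.79965806e+02 2.06809675e-02 1.00273457e+02] 6.875
[0.56161832 0.02397359 0.26513051]
```

View pics/w4.png

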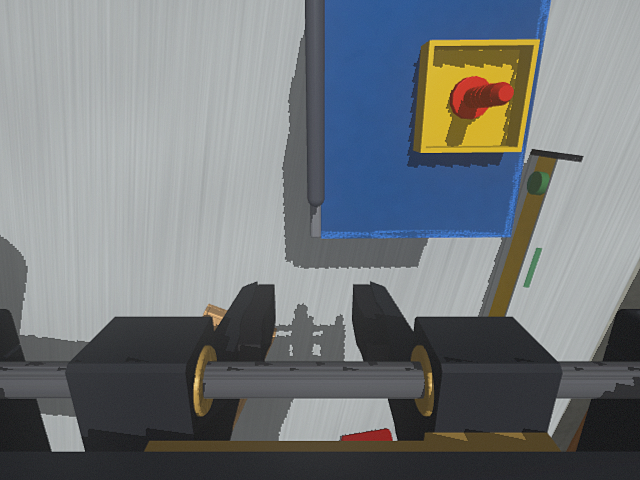

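The red rivet stands upright in the middle of the dish at about (480,95), and the drawer is shut with its bar at x≈315 px. Next is the handle.

Run:
```python
from h import *;from bench import bot
s=bot.get_state();print(local(s,[.545,.1115,.194],100.7))
```

```text
(array([ 0.0891, -0.0006,  0.0711]), np.float64(-0.006))
```

Call:
apply_moves:
  targets:
    - {"claw": 0.5,"translation": [0.05,-0.0006,0],"spin": -0.006}
    - {"claw": 0.5,"translation": [0.089,-0.0006,0],"spin": -0.006}
    - {"claw": 0.5,"translation": [0.089,-0.0006,0.01],"spin": -0.006}
    - {"claw": 0.5,"translation": [0.089,-0.0006,0.025],"spin": -0.006}
    - {"claw": 0.5,"translation": [0.089,-0.0006,0.025],"spin": -0.006}

```text
clock: 7.55
ee_pos: [0.5447, 0.1112, 0.238]
tcp_rot: [-179.8, -0.0, 100.7]
wrist_force: [0.7, 0.2, 0.1]
gripper_width: 0.501
grip_force: 0.0
```

Run:
```python
from h import *;from bench import bot
s=bot.get_state();print(s["ee_pos"],local(s,[.545,.1115,.194],100.7))
```

```text
[0.54467504 0.11115068 0.23799076] (array([0.0003, 0.0004, 0.044 ]), np.float64(0.0))
```

Call:
apply_moves:
  targets:
    - {"claw": 0.5,"translation": [0,0,0.02],"spin": 0}
    - {"claw": 0.5,"translation": [0,0,0.044],"spin": 0}
    - {"claw": 0.5,"translation": [0,0,0.044],"spin": 0}
    - {"claw": 0.2,"translation": [0,0,0.044],"spin": 0}
    - {"claw": 0.0,"translation": [0,0,0.044],"spin": 0}
  grip_force: 25

```text
clock: 8.18
ee_pos: [0.5453, 0.1116, 0.1968]
tcp_rot: [179.9, 0.0, 100.8]
wrist_force: [-0.1, -1.1, -1.0]
gripper_width: 0.298
grip_force: 0.0
```

Call:
apply_moves:
  targets:
    - {"claw": 0.0,"translation": [0,0,0],"spin": 0}
    - {"claw": 0.0,"translation": [0,0,0],"spin": 0}
    - {"claw": 0.0,"translation": [0,0,0],"spin": 0}
    - {"claw": 0.0,"translation": [0,0,0],"spin": 0}

```text
clock: 8.68
ee_pos: [0.5453, 0.1118, 0.1961]
tcp_rot: [179.9, 0.0, 100.8]
wrist_force: [3.0, 1.6, 2.0]
gripper_width: 0.102
grip_force: 25.0
```

Call:
apply_moves:
  targets:
    - {"claw": 0.0,"translation": [0,-0.0152,0.001],"spin": 0}
    - {"claw": 0.0,"translation": [0,-0.0303,0.0034],"spin": 0}
    - {"claw": 0.0,"translation": [0,-0.0452,0.007],"spin": 0}
    - {"claw": 0.0,"translation": [0,-0.0596,0.0119],"spin": 0}
    - {"claw": 0.0,"translation": [0,-0.0596,0.0119],"spin": 0}

```text
clock: 9.3
ee_pos: [0.4863, 0.1008, 0.1843]
tcp_rot: [179.9, -0.0, 100.8]
wrist_force: [1.8, 2.9, 4.2]
gripper_width: 0.105
grip_force: 25.0
```

Call:
apply_moves:
  targets:
    - {"claw": 0.0,"translation": [0,-0.014,0.0062],"spin": 0}
    - {"claw": 0.0,"translation": [0,-0.0274,0.0135],"spin": 0}
    - {"claw": 0.0,"translation": [0,-0.0401,0.022],"spin": 0}
    - {"claw": 0.0,"translation": [0,-0.052,0.0316],"spin": 0}
    - {"claw": 0.0,"translation": [0,-0.052,0.0316],"spin": 0}

```text
clock: 9.93
ee_pos: [0.4358, 0.0911, 0.1525]
tcp_rot: [179.9, -0.0, 100.8]
wrist_force: [3.6, 4.1, 2.9]
gripper_width: 0.1
grip_force: 25.0
```

Call:
apply_moves:
  targets:
    - {"claw": 0.0,"translation": [0,0,0],"spin": 0}
    - {"claw": 0.0,"translation": [0,0,0],"spin": 0}
    - {"claw": 0.0,"translation": [0,0,0],"spin": 0}
    - {"claw": 0.0,"translation": [0,0,0],"spin": 0}
    - {"claw": 0.0,"translation": [0,0,0],"spin": 0}

```text
clock: 10.55
ee_pos: [0.4362, 0.0912, 0.1528]
tcp_rot: [179.9, -0.0, 100.8]
wrist_force: [3.6, 3.4, 3.1]
gripper_width: 0.101
grip_force: 25.0
```

Run:
```python
from h import *;from bench import bot
s=bot.get_state();print(s["ee_pos"],s["wrist_force"],s["grip_force"],s["gripper_width"])
c=bot.camera_params("wrist");p,d=bot.grab_frame("wrist");cv2.imwrite("pics/w5.png",p[:,:,::-1])
cs=bot.camera_params("side");ps,ds=bot.grab_frame("side");cv2.imwrite("pics/s5.png",cv2.resize(ps[200:380,180:420,::-1],(800,600)))
o=np.array([.545+.004*.982,.1115+.004*.187]);ax=np.array([.982,.187])
h=(s["ee_pos"][:2]-o)@ax;print("horizontal",h,"angle est",np.degrees(np.arcsin(-h/.17505))-np.degrees(np.arctan2(4,175)))
for n,dd,cc in(("w",d,c),("side",ds,cs)):
    W=cloud(dd,cc);q=(W[...,:2]-o);a=q@ax;t=q@np.array([-.187,.982]);z=W[...,2]
    m=(dd>0)&(abs(t)<.085)&(abs(t)>(.06 if n=="w" else .03))&(a<-.02)&(a>-.1)&(z>.03)&(z<.13)
    if m.sum()>50:
        f=np.polyfit(z[m]-.012,a[m],1);print(n,m.sum(),"slope ang",np.degrees(np.arctan(-f[0])),"median polar",np.degrees(np.median(np.arctan2(-a[m],z[m]-.012))))
```

```text
[0.43618377 0.09121254 0.15278675] [3.57229127 3.44304577 3.07888483] 25.000646710395813 0.1014052677520828
horizontal -0.11464846156190096 angle est 39.6062368444822
w 4787 slope ang 37.73608472512407 median polar 39.80141601125905
side 746 slope ang 37.83862569300445 median polar 39.83789400869242
```

View pics/s5.png

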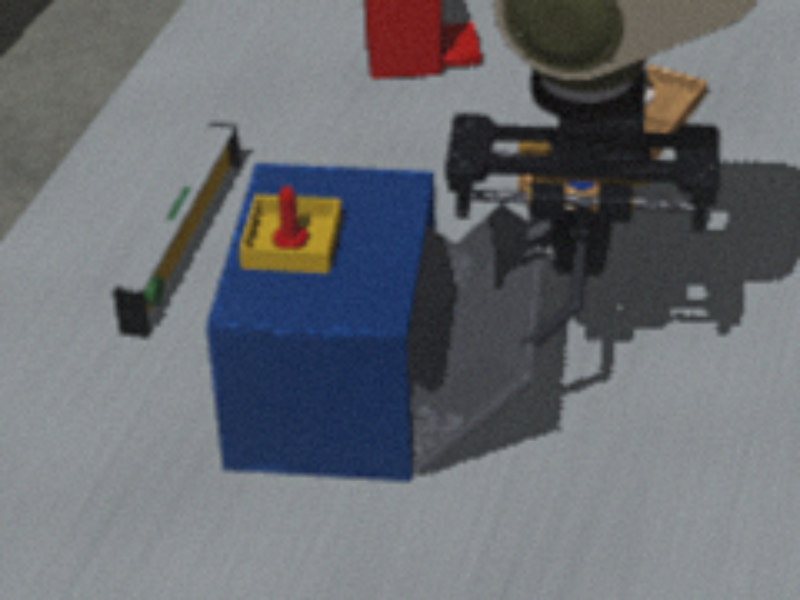

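View pics/w5.png

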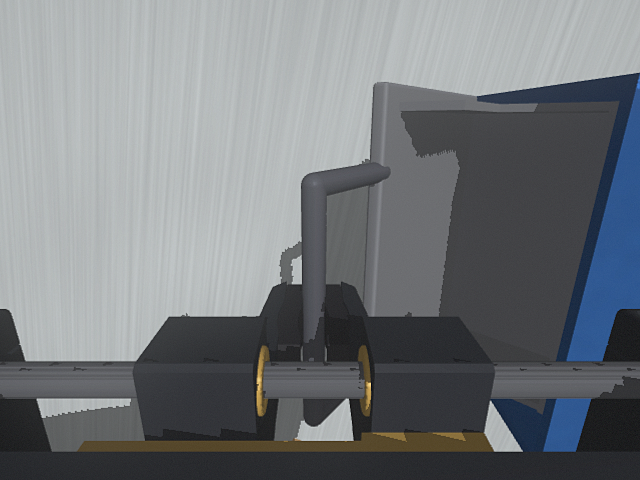

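The side crop shows the rivet standing in the dish at (290,220) and the drawer tipped out. The wrist view shows the bar held between the pads at (315,330). The drawer is at about 39 to 40 degrees and steady, so I'm handing in.

```bash
python3 -c "
from bench import bot
print(bot.close_job())"
```

```text
the job is handed in; nothing more can be done
None
```

The red rivet is standing let go in the yellow dish, and the gripper is holding the drawer by its bar at about 39–40° (measured); I handed the job in at about 10.7 s, and no verdict came back.

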